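Rock a tight window switch unit out of a car-door armrest

TASK

The window switch unit sits tight in its holder on the back of the loose car-door armrest, pinched between two spring tangs; pulled straight, it brings the whole armrest up with it. Take the unit by its two ends and rock it end to end, a few degrees each way, easing it up a little with every swing until it comes free, without lifting or dragging the armrest and without pushing the other things on the mat about. Finish while still holding it, level and still, straight above its holder and just clear of it, with a finger's breadth or so of daylight underneath.

Things in the scene. Friction and masses are not known exactly. Their poses are not given: they have to be found in the camera images.
- unit_centre (a point): centre (half-way up) of the window switch unit: a loose black plastic box 60 mm long (its x), 44 mm wide (y), 54 mm tall (z up), about 0.12 kg, on top a white plug socket 30 x 14 mm, 7 mm high. At the start it stands in the holder, lowest 20 mm inside, 34 mm proud, axes as the armrest's. Rocking end to end turns it about its y axis.
- holder_mouth (a point): centre of the holder's mouth at rim height, on the armrest's back: a grey collar 72 x 54 mm outside, 66 x 48 mm inside (3 mm play for the unit at each end, 2 mm at each side), 20 mm deep to its floor; rim 42 mm above the armrest's underside. Axes as the armrest's.
- tang_front (a point): where the steel spring tang at the holder's +x end presses on the middle of the unit's +x face (44 mm wide), 12 mm above the unit's underside, 30 mm from its centre. It pinches with about 16 N, so its friction holds that end with 9 to 11 N; it lets go once that end is up by about 14 mm. It follows shifts of 3 mm.
- tang_rear (a point): the same at the -x end. Both tangs together resist a straight pull with about 20 N, more than the armrest weighs; but when the unit is turned, one end slips up in its tang while the other slips down, and hardly any lift is needed meanwhile.
- armrest: loose car-door armrest lying padded face down on the mat, about 1.3 kg: black shell 420 mm long (its x), at most 106 mm wide (y), narrower towards -x, round ends, rim 30 mm high; origin at the middle of its underside, z up. Holder centred 45 mm from the origin towards +x; bulge of the pull cup, 120 x 60 mm, 35 mm high, centred 75 mm towards -x; nothing else above 32 mm.
- armrest_front (a point): point at the armrest's +x tip, 205 mm from its origin and 15 mm above its underside
- armrest_rear (a point): point at the armrest's -x tip, 205 mm from its origin and 15 mm above its underside
- mat: fixed blue mat under everything, 8 mm thick, 720 x 1360 mm; origin at the middle of its underside, on the bench
- socket_case: bystander: black tray 75 x 150 mm with a row of upright sockets, 42 mm tall, 0.6 kg; origin at the centre of its underside
- tape_roll: bystander: black roll of tape, 68 mm across, 19 mm high, lying flat; origin at the centre of its underside
- screwdriver: bystander: screwdriver with a blue handle lying on the mat; origin under its middle
- clip_tray: bystander: open grey tray 100 x 140 mm, 35 mm high, with trim clips; origin at the centre of its underside

How it is judged:
On the way, in this order (a step that is already met when the one before it is completed fails the run):
1. the unit is leaned at least 2 degrees with its +x end up while it is still in the tangs (angle between unit_centre's own x axis and vertical below 1.5358 rad and z of unit_centre in the frame of holder_mouth below 0.022 m), for 0.05 s.
2. then it is leaned at least 2 degrees the other way, -x end up, while still in the tangs (angle between unit_centre's own x axis and vertical above 1.6058 rad and z of unit_centre in the frame of holder_mouth below 0.022 m), for 0.05 s.
At the end, for the whole second after the job is handed in: The unit is held in the fingers, still and level within about 8 degrees, its centre within 25 mm sideways of the holder's centre and its underside 4 to 45 mm above the holder's rim, touching no part of the armrest; the armrest lies flat on the mat (z of unit_centre in the frame of holder_mouth between 0.031 and 0.072 m and horizontal distance between unit_centre and holder_mouth below 0.025 m and angle between unit_centre's own z axis and vertical below 0.15 rad and contact force between unit and the fingers above 2 N and contact force between unit and armrest below 0.2 N and linear speed of each of unit, armrest below 0.02 m/s and height (world z) of holder_mouth below 0.06 m and height (world z) of each of armrest_front, armrest_rear below 0.035 m); the arm keeps its last pose, push and grip.
It fails at once if the armrest is lifted off the mat (holder up by more than 10 mm or an end by more than 12 mm) (not (height (world z) of holder_mouth below 0.06 m and height (world z) of each of armrest_front, armrest_rear below 0.035 m)).
It fails at once if the armrest is dragged more than 40 mm (distance of any of holder_mouth, armrest_front, armrest_rear from where it was at the start of the episode above 0.04 m).
It fails at once if the socket case, tape roll, screwdriver or clip tray is pushed more than 20 mm (distance of any of socket_case, tape_roll, screwdriver, clip_tray from where it was at the start of the episode above 0.02 m).
It also fails if it takes over 40 s, if anything falls off the work surface, if the arm or the gripper's body presses on something with over 40 N, if the wrist force passes 120 N, or if a joint passes its speed limit or range.

ROBOT

A 6-joint arm with a two-finger parallel gripper is mounted at the origin on the work surface. World frame = base frame: x ahead of the robot, y to its left, z up, the work surface at z = 0. Lengths are in m, angles in rad, forces in N, time in s.
With the tool pointing down it reaches from about 0.275 to 0.85 m from the base axis. Payload 5.2 kg.
Tool frame: the origin (TCP) lies at the very end of the fingers, on their centre line; the grasp point (between the pads) lies hold_point_z behind it (hold_point_z is the distance from the TCP to the grasp point, in m); x points along the fingers, y is the direction in which the jaws open and shut, and the axes are right-handed (so a half turn about x gives the same grasp; the last joint's range is limited). The gripper opens to 85 mm and grips with 20 to 120 N. Pads are 22 mm wide; open, the fingers measure 114 mm over their backs; the gripper's body (76 mm by 85 mm) begins 54 mm behind the grasp point. The pads swing forward as they close: fully open they stand 13 mm farther back than shut.
Start: joints at [-1.455, 0.259, 1.535, -0, 1.348, -0.203], TCP at [0.172, -0.522, 0.231] pointing down, gripper open.
Joint ranges: [-3.14, 3.14], [-0.91, 2.08], [0.19, 2.58], [-1.22, 4.36], [0.22, 2.71], [-3.12, 3.12]. Speed limits (rad/s): [2.57, 2.57, 3.14, 3.14, 3.14, 3.14].

INTERFACE

Orientations are given as a rotation vector (axis times angle).
In Python, from cell import get_obs, read_camera, get_calibration, close_job, hold_point_z gives the robot as it stands.
- The arm moves only by the tool jog_arm, never from a script. Its argument "commands" is one flat list of numbers, 4 for each row, row after row: the shift along the tool's x, y, z in m, then the turn about the tool's x in degrees. A call has 1 to 12 rows; each row is the pose to reach, as a shift and turn from the pose commanded when the call began, along the tool's axes at that moment; what a row does not reach only later rows make up. A row lasts 1/12 s, in which the tool goes at most 41.7 mm and 7.16 degrees, less where a joint would pass 70% of its speed; a pose out of reach is approached as far as the arm can. A call with a gripper value outside its range is refused whole. "gripper" is the closure, from 0 (fully open) to 1 (shut), set as the call begins (left out, the last holds). The fingers move at their own pace and stop on an object; "force" is the grip in N (left out, the last holds). Time passes only in rows, so rows that repeat a pose let the fingers close. It gives the time, the measured TCP pose, the force and the opening at its end, in the units of the state.
- get_obs(): the state, without advancing time (a new reading comes with each control period).
- read_camera(name): name is "scene" or "top"; returns (picture, depth): 400x640x3 uint8, red, green, blue; 400x640 float32, m along the optical axis (not along the pixel's ray), 0 where there is no reading.
- get_calibration(name): a dict with "camera_matrix" (3x3 intrinsics, pixels), "R" (3x3) and "t" (3): a world point X has camera coordinates R X + t. Camera axes: x right, y down, z forward; pixel columns grow to the right and rows downward; lengths in m; the calibration is good to about 2 mm. A picture is of the moment at which its call begins. get_calibration takes no time and is no camera call.
- close_job(): hands the job in, once; it reports no verdict.
The state is a dict: "clock": time; "joints": joint angles; "qvel": joint speeds; "joint_efforts": joint torques, N m; "eef_pos": TCP position; "tool_rot": TCP orientation; "ft_force": force on the tool from outside, world axes, zero at the start; "wrist_torque": the same for the moment, N m; "opening": opening from 0.0 (shut) to 1.0 (fully open).
Only numpy, scipy, OpenCV 4.12 (cv2) and the standard library are available. Lean on these libraries where they do the work, as an engineer would, in place of code of your own. Each camera call takes 0.05 s, during which the arm holds its last target. There are 200 camera calls.

## Working session

There is one attempt and no reset: what is moved stays moved. The work goes in short steps, Python scripts to look and compute and a tool call to move; the robot and the scene stay as the last step left them, time stands still between calls to the robot, and variables do not carry over. Pictures are saved under pics/ and viewed, about 8 in all and at most 12, crops included, and the job is handed in when it is done.

Besides the shell and the picture viewer there is one more tool, called after "Emit:" as name(argument=value, ...) on one line, values as JSON. jog_arm: Moves the arm, as the interface text tells. Its arguments: {"type":"object","properties":{"commands":{"type":"array"},"gripper":{"type":"number"},"force":{"type":"number"}},"required":["commands"]}

```bash
mkdir -p pics; python3 - <<'E'
from cell import *
import cv2,numpy as np
print(get_obs(),hold_point_z)
for n in("top","scene"):
    p,d=read_camera(n);np.savez(f"pics/{n}0.npz",p=p,d=d);cv2.imwrite(f"pics/{n}0.png",p[:,:,::-1]);print(n,get_calibration(n))
E
```

```text
{'clock': 0.0, 'joints': array([-1.45483341e+00,  2.59347542e-01,  1.53608638e+00,  8.67158658e-06,
        1.34800329e+00, -2.02810879e-01]), 'qvel': array([-0.00153361, -0.00165503, -0.00037321, -0.00278803, -0.00140414,
       -0.00087787]), 'joint_efforts': array([ 2.11156689e-04, -4.46032727e+01, -2.90572518e+01, -2.42506439e-04,
        1.18914907e-02,  1.55986874e-05]), 'eef_pos': array([ 0.17232831, -0.52174822,  0.23047093]), 'tool_rot': array([ 2.05005979,  0.33144396, -2.04987599]), 'ft_force': array([0.4523805 , 0.25414541, 0.82403102]), 'wrist_torque': array([ 0.02437278, -0.04475943,  0.05054052]), 'opening': 0.9981920276795669} 0.0187
top {'camera_matrix': array([[392.82779635,   0.        , 315.35480046],
       [  0.        , 392.82779635, 201.9817952 ],
       [  0.        ,   0.        ,   1.        ]]), 'R': array([[-6.47222635e-04, -9.99983465e-01,  5.71407254e-03],
       [-9.97375839e-01,  2.31844147e-04, -7.23973842e-02],
       [ 7.23948623e-02, -5.74593512e-03, -9.97359498e-01]]), 't': array([-0.00211163,  0.58978969,  1.3457887 ])}
scene {'camera_matrix': array([[490.30189782,   0.        , 315.72275184],
       [  0.        , 490.30189782, 205.72012113],
       [  0.        ,   0.        ,   1.        ]]), 'R': array([[-0.42569523,  0.90479427, -0.01144118],
       [ 0.77729798,  0.3591782 , -0.51652577],
       [-0.46324014, -0.22877577, -0.8561952 ]]), 't': array([ 0.24032953, -0.41984004,  1.68592263])}
```

View pics/top0.png

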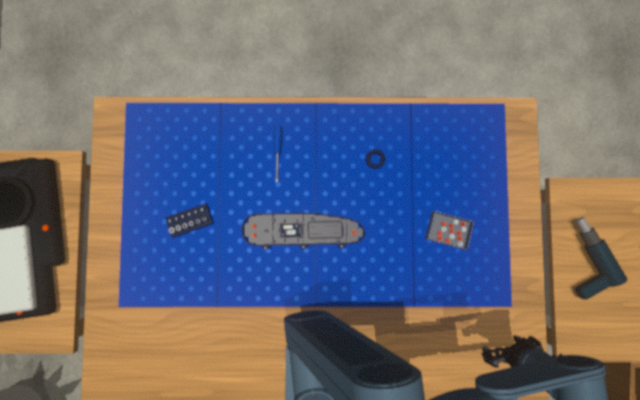

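View pics/scene0.png

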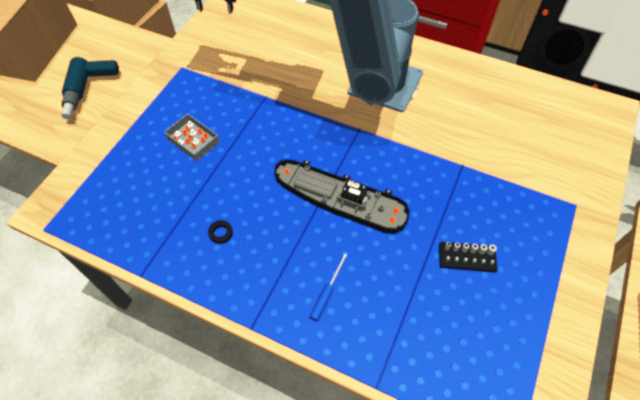

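The top view shows the armrest lying across at about (303,231), with its wide end to the left and the unit with its white socket at about (290,230). The scene view shows the unit at about (352,190). The screwdriver, tape, tray and case are all clear of it.

```bash
cat > h.py <<'E'
import numpy as np,cv2
from cell import *
def ray(n,uv,z):
    c=get_calibration(n);R,t=c["R"],c["t"];o=-R.T@t
    uv=np.atleast_2d(uv).astype(float)
    d=np.c_[uv,np.ones(len(uv))]@np.linalg.inv(c["camera_matrix"]).T@R
    return o+d*((z-o[2])/d[:,2])[:,None]
E
python3 - <<'E'
from h import *
for n,box in(("top",(235,200,375,260)),("scene",(265,150,415,240))):
    f=np.load(f"pics/{n}0.npz");p,d=f["p"],f["d"];x0,y0,x1,y1=box
    c=p[y0:y1,x0:x1].astype(int)
    m=((c[:,:,2]-c[:,:,0])<40).astype(np.uint8)
    k,l,s,_=cv2.connectedComponentsWithStats(m);i=1+s[1:,4].argmax()
    ct=max(cv2.findContours((l==i).astype(np.uint8),0,1)[0],key=cv2.contourArea)[:,0]+[x0,y0]
    W=ray(n,ct,0.03)[:,:2].astype(np.float32);r=cv2.minAreaRect(W);print(n,r,cv2.boxPoints(r))
    w=(c.min(2)>200).astype(np.uint8);k,l,s,ce=cv2.connectedComponentsWithStats(w)
    for j in range(1,k):
        if s[j,4]>5:print("white",s[j],ray(n,ce[j]+[x0,y0],.091)[0])
    vs,us=np.nonzero(w);u=np.c_[us,vs]+[x0,y0];print(cv2.minAreaRect(ray(n,u,.091)[:,:2].astype(np.float32)))
    cv2.imwrite(f"pics/{n}c.png",cv2.resize(p[y0:y1,x0:x1,::-1],None,fx=5,fy=5,interpolation=cv2.INTER_CUBIC))
im=[cv2.imread(f"pics/{n}c.png") for n in("top","scene")]
im=[cv2.copyMakeBorder(i,0,0,0,760-i.shape[1],0) for i in im];cv2.imwrite("pics/cc.png",cv2.resize(np.vstack(im),None,fx=.79,fy=.79))
E
```

```text
top ((0.49198001623153687, 0.04005880653858185), (0.11857753247022629, 0.41269704699516296), 0.6985429525375366) [[ 0.43017995  0.24566917]
 [ 0.43521136 -0.16699721]
 [ 0.5537801  -0.16555156]
 [ 0.5487487   0.24711482]]
((0.0, 0.0), (0.0, 0.0), 0.0)
scene ((0.4932957887649536, 0.04018235206604004), (0.13355198502540588, 0.41962337493896484), 1.0185295343399048) [[ 0.42280078  0.24877389]
 [ 0.43025988 -0.17078318]
 [ 0.5637908  -0.16840918]
 [ 0.5563317   0.25114787]]
white [84 32 10  6 23] [0.48765254 0.07957549 0.091     ]
white [84 38 11  6 39] [0.50577535 0.08993483 0.091     ]
((0.4958915412425995, 0.08600088953971863), (0.03605284541845322, 0.02755100280046463), 23.18971824645996)
```

View pics/cc.png

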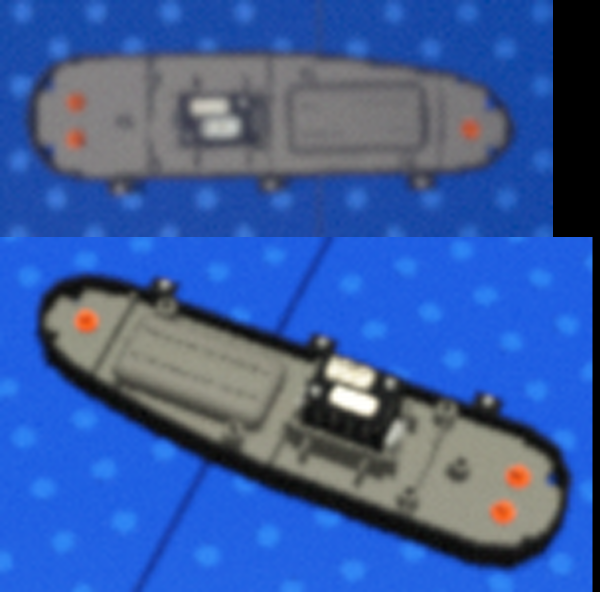

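The close-ups show the unit standing square in the holder, with the armrest's +x end towards world +y. Next I use depth points for the unit's top.

```bash
python3 - <<'E'
from h import *
for n,box in(("top",(235,200,375,260)),("scene",(265,150,415,240))):
    f=np.load(f"pics/{n}0.npz");d=f["d"];x0,y0,x1,y1=box
    c=get_calibration(n);v,u=np.mgrid[y0:y1,x0:x1].reshape(2,-1);z=d[v,u]
    P=(np.c_[u,v,np.ones(len(u))]@np.linalg.inv(c["camera_matrix"]).T*z[:,None]-c["t"])@c["R"]
    P=P[z>0]
    for lo,hi in((.07,.1),(.075,.087),(.088,.1),(.046,.055),(.03,.045)):
        q=P[(P[:,2]>lo)&(P[:,2]<hi)]
        if len(q)>3:print(n,lo,len(q),q.mean(0).round(4),q.min(0).round(3),q.max(0).round(3),[np.round(a,4) for a in cv2.minAreaRect(q[:,:2].astype(np.float32))])
o=get_obs();from scipy.spatial.transform import Rotation as R
print(R.from_rotvec(o["tool_rot"]).as_matrix().round(3))
E
```

```text
top 0.07 264 [0.4941 0.0851 0.0848] [0.473 0.055 0.076] [0.516 0.115 0.097] [array([0.4942, 0.0851]), array([0.043, 0.06 ]), np.float64(0.0278)]
top 0.075 207 [0.4952 0.0852 0.0836] [0.473 0.055 0.076] [0.516 0.115 0.087] [array([0.4942, 0.0852]), array([0.0598, 0.043 ]), np.float64(89.9939)]
top 0.088 38 [0.4883 0.085  0.0903] [0.473 0.055 0.088] [0.516 0.114 0.097] [array([0.4942, 0.0847]), array([0.0593, 0.0427]), np.float64(89.971)]
top 0.046 129 [0.4964 0.0245 0.0482] [ 0.435 -0.086  0.046] [0.533 0.124 0.054] [array([0.4814, 0.0199]), array([0.2112, 0.0948]), np.float64(84.5404)]
top 0.03 1063 [0.4923 0.0124 0.0393] [ 0.431 -0.169  0.03 ] [0.554 0.252 0.045] [array([0.4937, 0.0415]), array([0.1219, 0.4209]), np.float64(0.7364)]
scene 0.07 354 [0.4957 0.0858 0.0842] [0.466 0.054 0.07 ] [0.517 0.116 0.096] [array([0.4917, 0.0847]), array([0.0514, 0.0616]), np.float64(1.7363)]
scene 0.075 254 [0.4956 0.0865 0.0833] [0.466 0.054 0.075] [0.516 0.116 0.087] [array([0.4911, 0.0848]), array([0.0503, 0.0617]), np.float64(1.1698)]
scene 0.088 56 [0.4899 0.0798 0.0908] [0.472 0.056 0.088] [0.517 0.109 0.096] [array([0.4979, 0.0799]), array([0.041, 0.052]), np.float64(13.6372)]
scene 0.046 225 [0.5021 0.0289 0.0488] [ 0.463 -0.088  0.046] [0.527 0.129 0.055] [array([0.4995, 0.0202]), array([0.063 , 0.2166]), np.float64(2.6156)]
scene 0.03 1671 [0.4971 0.0258 0.0382] [ 0.426 -0.172  0.03 ] [0.556 0.251 0.045] [array([0.4927, 0.0397]), array([0.1281, 0.4232]), np.float64(1.0246)]
[[-0.     0.313 -0.95 ]
 [ 0.002 -0.95  -0.313]
 [-1.    -0.002 -0.   ]]
```

The jog can only turn the tool about its own axis, which is vertical at the moment. To rock the unit, that axis needs a horizontal component. I'll move out ahead of the robot, high up, and see how the arm treats poses at its reach limit. If the tool pitches forward there, turning about its axis becomes a rocking motion.

Emit:
jog_arm(commands=[-0.12, -0.315, -0.712, 17.7, -0.12, -0.315, -0.712, 17.7, -0.12, -0.315, -0.712, 17.7, -0.12, -0.315, -0.712, 17.7, -0.12, -0.315, -0.712, 17.7, -0.12, -0.315, -0.712, 17.7, -0.12, -0.315, -0.712, 17.7, -0.12, -0.315, -0.712, 17.7, -0.12, -0.315, -0.712, 17.7, -0.12, -0.315, -0.712, 17.7, -0.12, -0.315, -0.712, 17.7, -0.12, -0.315, -0.712, 17.7], gripper=0)

```text
clock: 1.1
eef_pos: [0.5373, -0.1914, 0.3069]
tool_rot: [2.216, 0.011, -2.217]
ft_force: [0.2, -1.4, 0.9]
opening: 1.0
```

Emit:
jog_arm(commands=[-0.04, -0.19, -0.35, 0, -0.04, -0.19, -0.35, 0, -0.04, -0.19, -0.35, 0, -0.04, -0.19, -0.35, 0, -0.04, -0.19, -0.35, 0, -0.04, -0.19, -0.35, 0, -0.04, -0.19, -0.35, 0, -0.04, -0.19, -0.35, 0, -0.04, -0.19, -0.35, 0, -0.04, -0.19, -0.35, 0, -0.04, -0.19, -0.35, 0, -0.04, -0.19, -0.35, 0])

```text
clock: 2.1
eef_pos: [0.8521, 0.0015, 0.3278]
tool_rot: [2.251, 0.013, -2.179]
ft_force: [0.0, 0.1, 3.4]
opening: 0.996
```

```bash
python3 -c "
from cell import *;from scipy.spatial.transform import Rotation as R
o=get_obs();print(o['joints'].round(3),o['eef_pos'].round(4));print(R.from_rotvec(o['tool_rot']).as_matrix().round(3))"
```

```text
[-0.13   0.92   0.187  0.004  2.002  1.431] [0.8521 0.0015 0.3278]
[[ 0.033  0.012 -0.999]
 [-0.    -1.    -0.012]
 [-0.999  0.001 -0.033]]
```

At the limit the tool pitched by about 2°. Next I push a little further and see whether the pitch grows and persists.

Emit:
jog_arm(commands=[-0.03, 0, -0.04, 0, -0.06, 0, -0.08, 0, -0.09, 0, -0.12, 0, -0.12, 0, -0.16, 0, -0.12, 0, -0.16, 0, -0.12, 0, -0.16, 0])

```text
clock: 2.6
eef_pos: [0.8503, 0.0005, 0.3547]
tool_rot: [2.292, 0.009, -2.138]
ft_force: [1.0, 0.8, 0.4]
opening: 0.998
```

```bash
cat > s.py <<'E'
from cell import *;from scipy.spatial.transform import Rotation as R
o=get_obs();print(o['clock'],o['joints'].round(3),o['eef_pos'].round(4),o['ft_force'].round(1),o['wrist_torque'].round(2),o['opening']);M=R.from_rotvec(o['tool_rot']).as_matrix();print(M.round(3))
E
python3 s.py
```

```text
2.6 [-0.134  0.889  0.187  0.01   1.997  1.432] [8.503e-01 5.000e-04 3.547e-01] [1.  0.8 0.4] [-0.03  0.05  0.07] 0.9979533197512573
[[ 0.07   0.009 -0.998]
 [-0.    -1.    -0.009]
 [-0.998  0.001 -0.07 ]]
```

Emit:
jog_arm(commands=[-0.04, 0, -0.03, 0, -0.08, 0, -0.06, 0, -0.12, 0, -0.09, 0, -0.16, 0, -0.12, 0, -0.2, 0, -0.15, 0, -0.24, 0, -0.18, 0, -0.28, 0, -0.2, 0, -0.3, 0, -0.2, 0, -0.3, 0, -0.2, 0, -0.3, 0, -0.2, 0, -0.3, 0, -0.2, 0, -0.3, 0, -0.2, 0])

```text
clock: 3.6
eef_pos: [0.7985, 0.0022, 0.4493]
tool_rot: [2.326, 0.01, -2.101]
ft_force: [-0.2, 0.1, 0.1]
opening: 1.002
```

```bash
python3 s.py
```

```text
3.6 [-0.143  0.769  0.187  0.017  2.085  1.427] [0.7985 0.0022 0.4493] [-0.2  0.1  0.1] [-0.05  0.04  0.06] 1.0015292336316697
[[ 0.101  0.01  -0.995]
 [ 0.    -1.    -0.01 ]
 [-0.995  0.001 -0.101]]
```

The pitch accumulates from call to call, to 5.8° so far. I'll use short calls with strong outward demand.

Emit:
jog_arm(commands=[0, 0, -1, 0, 0, 0, -1, 0, 0, 0, -1, 0])

```text
clock: 3.85
eef_pos: [0.842, 0.0032, 0.4051]
tool_rot: [2.358, 0.01, -2.065]
ft_force: [0.4, 0.2, -0.2]
opening: 0.997
```

Emit:
jog_arm(commands=[0, 0, -1, 0, 0, 0, -1, 0, 0, 0, -1, 0])

```text
clock: 4.1
eef_pos: [0.8787, 0.004, 0.3661]
tool_rot: [2.39, 0.011, -2.028]
ft_force: [0.1, 0.2, -0.3]
opening: 1.001
```

Emit:
jog_arm(commands=[0, 0, -1, 0])

```text
clock: 4.18
eef_pos: [0.8937, 0.0043, 0.3564]
tool_rot: [2.415, 0.011, -1.999]
ft_force: [0.3, -0.3, 0.0]
opening: 1.0
```

```bash
python3 s.py
```

```text
4.1833 [-0.129  0.892  0.189  0.026  1.874  1.442] [0.8937 0.0043 0.3564] [ 0.3 -0.3  0. ] [-0.    0.04  0.05] 1.0000442687507756
[[ 0.187  0.01  -0.982]
 [ 0.001 -1.    -0.01 ]
 [-0.982  0.001 -0.187]]
```

Emit:
jog_arm(commands=[0, 0, -1, 0])

```text
clock: 4.27
eef_pos: [0.9089, 0.0045, 0.3496]
tool_rot: [2.443, 0.011, -1.964]
ft_force: [-0.5, 0.7, 0.4]
opening: 0.996
```

Emit:
jog_arm(commands=[0, 0, -1, 0])

```text
clock: 4.35
eef_pos: [0.9232, 0.0048, 0.3439]
tool_rot: [2.471, 0.011, -1.929]
ft_force: [-0.0, 0.1, -0.1]
opening: 0.999
```

Emit:
jog_arm(commands=[0, 0, -1, 0])

```text
clock: 4.43
eef_pos: [0.9368, 0.0051, 0.3394]
tool_rot: [2.498, 0.011, -1.894]
ft_force: [0.5, 0.2, 0.1]
opening: 1.0
```

Emit:
jog_arm(commands=[0, 0, -1, 0])

```text
clock: 4.52
eef_pos: [0.9499, 0.0054, 0.3361]
tool_rot: [2.525, 0.011, -1.858]
ft_force: [0.3, -0.5, -0.0]
opening: 1.003
```

Emit:
jog_arm(commands=[0, 0, -1, 0])

```text
clock: 4.6
eef_pos: [0.9624, 0.0056, 0.3341]
tool_rot: [2.551, 0.011, -1.821]
ft_force: [-0.2, -0.5, -1.1]
opening: 1.003
```

Emit:
jog_arm(commands=[0, 0, -1, 0])

```text
clock: 4.68
eef_pos: [0.9744, 0.0059, 0.3332]
tool_rot: [2.578, 0.011, -1.784]
ft_force: [0.1, -0.1, -0.8]
opening: 1.0
```

```bash
python3 s.py
```

```text
4.6833 [-0.125  0.94   0.188  0.046  1.656  1.448] [0.9744 0.0059 0.3332] [ 0.1 -0.1 -0.8] [-0.02  0.21  0.03] 0.9998748951019134
[[ 0.352  0.01  -0.936]
 [ 0.002 -1.    -0.01 ]
 [-0.936  0.002 -0.352]]
```

Single-row calls give about 1.6° of pitch each, and the pitch persists. Before choosing a target pitch, I fit a quick planar arm model from the readings to see which pitch the joint ranges allow at the unit.

```bash
cat > k.py <<'E'
import numpy as np
from scipy.optimize import least_squares
D=[([-1.455,.25935,1.53609,1.348],[.17233,-.52175,.23047]),([-.130,.92,.187,2.002],[.8521,.0015,.3278]),([-.134,.889,.187,1.997],[.8503,.0005,.3547]),([-.143,.769,.187,2.085],[.7985,.0022,.4493]),([-.129,.892,.189,1.874],[.8937,.0043,.3564]),([-.125,.94,.188,1.656],[.9744,.0059,.3332])]
def fk(p,a,b,c):
    L1,L2,e,L3,r0,z0=p;q=a+b;s=q+c
    return np.array([r0+L1*np.sin(a)+L2*np.sin(q)+e*np.cos(q)+L3*np.sin(s),z0+L1*np.cos(a)+L2*np.cos(q)-e*np.sin(q)+L3*np.cos(s)])
off=0.11 # lateral offset (j1=-.13 at y=0)
def res(p):
    out=[]
    for j,x in D:
        r=np.sqrt(max(x[0]**2+x[1]**2-p[6]**2,0));f=fk(p[:6],*j[1:4]);out+=[f[0]-r,f[1]-x[2]]
    return np.r_[out,(p[:7]-[.4,.4,0,.25,.0,.3,.11])*.003]
s=least_squares(res,[.4,.4,0,.25,0,.3,.11]);p=s.x
if __name__=="__main__":
    print(p.round(3),np.abs(res(p)[:12]).max())
    for al in(20,30,40,45,50,57,62):
      for zz in(.074,.15,.3):
        A=np.radians(al);g=np.array([.494,.085,zz])+.0187*np.array([np.sin(A),0,-np.cos(A)])
        r=np.sqrt(g[0]**2+g[1]**2-p[6]**2)
        q=least_squares(lambda v:fk(p[:6],v[0],v[1],np.pi-A-v[0]-v[1])-[r,g[2]],[.3,1.5])
        print(al,zz,q.x.round(3),round(np.pi-A-q.x.sum(),3),q.cost<1e-8)
E
python3 k.py
```

```text
[0.533 0.425 0.061 0.359 0.003 0.228 0.103] 0.0004913662702910604
20 0.074 [0.239 2.153] 0.401 True
20 0.15 [0.101 2.066] 0.626 True
20 0.3 [-0.065  1.826] 1.031 True
30 0.074 [0.221 2.292] 0.104 True
30 0.15 [0.05  2.205] 0.362 True
30 0.3 [-0.152  1.964] 0.807 True
40 0.074 [0.261 2.427] -0.245 True
40 0.15 [0.039 2.344] 0.061 True
40 0.3 [-0.222  2.103] 0.563 True
45 0.074 [0.312 2.492] -0.447 True
45 0.15 [0.055 2.413] -0.111 True
45 0.3 [-0.248  2.172] 0.431 True
50 0.074 [0.39  2.553] -0.674 True
50 0.15 [0.091 2.48 ] -0.302 True
50 0.3 [-0.265  2.242] 0.291 True
57 0.074 [0.555 2.629] -1.037 True
57 0.15 [0.187 2.57 ] -0.61 True
57 0.3 [-0.27   2.339] 0.077 True
62 0.074 [2.372 3.327] -3.639 True
62 0.15 [0.298 2.63 ] -0.868 True
62 0.3 [-0.255  2.408] -0.093 True
```

j5 must stay above 0.22, which caps the forward pitch at the unit at about 26°. There, a turn of θ about the tool axis leans the unit 0.43θ and yaws it 0.9θ. The collar's play plus the loose armrest can take ±6°. Three more pitch steps should be enough.

Emit:
jog_arm(commands=[0, 0, -1, 0])

```text
clock: 4.77
eef_pos: [0.9858, 0.006, 0.3336]
tool_rot: [2.604, 0.011, -1.746]
ft_force: [-0.8, 0.4, -0.7]
opening: 0.997
```

Emit:
jog_arm(commands=[0, 0, -1, 0])

```text
clock: 4.85
eef_pos: [0.9967, 0.0063, 0.3353]
tool_rot: [2.629, 0.011, -1.707]
ft_force: [-0.3, -0.5, -0.2]
opening: 0.997
```

Emit:
jog_arm(commands=[0, 0, -1, 0, 0.03, 0, 0.03, 0])

```text
clock: 5.02
eef_pos: [0.9963, 0.0054, 0.3183]
tool_rot: [2.648, 0.009, -1.676]
ft_force: [1.7, 0.0, 1.2]
opening: 1.0
```

```bash
cat >> s.py <<'E'
import sys
if len(sys.argv)>1:
    g=np=__import__('numpy');t=np.array([float(v) for v in sys.argv[1:4]]);print("shift",(M.T@(t-o['eef_pos'])).round(4),"pitch",np.degrees(np.arcsin(M[0,0])).round(2))
E
python3 s.py .504 .085 .14
```

```text
5.0167 [-0.125  0.888  0.356  0.054  1.458  1.441] [0.9963 0.0054 0.3183] [1.7 0.  1.2] [-0.01  0.11 -0.04] 1.0003113817753835
[[ 0.428  0.009 -0.904]
 [ 0.    -1.    -0.01 ]
 [-0.904  0.004 -0.428]]
shift [-0.0496 -0.0848  0.5204] pitch 25.35
```

Emit:
jog_arm(commands=[-0.05, -0.085, 0.52, 0, -0.05, -0.085, 0.52, 0, -0.05, -0.085, 0.52, 0, -0.05, -0.085, 0.52, 0, -0.05, -0.085, 0.52, 0, -0.05, -0.085, 0.52, 0, -0.05, -0.085, 0.52, 0, -0.05, -0.085, 0.52, 0, -0.05, -0.085, 0.52, 0, -0.05, -0.085, 0.52, 0, -0.05, -0.085, 0.52, 0, -0.05, -0.085, 0.52, 0])

```text
clock: 6.02
eef_pos: [0.5433, 0.0783, 0.159]
tool_rot: [2.635, 0.011, -1.697]
ft_force: [0.1, 0.4, 0.3]
opening: 1.002
```

Emit:
jog_arm(commands=[0, 0, 0, 0, 0, 0, 0, 0, 0, 0, 0, 0])

```text
clock: 6.27
eef_pos: [0.5463, 0.0781, 0.1606]
tool_rot: [2.637, 0.011, -1.694]
ft_force: [0.6, 0.2, 0.5]
opening: 0.995
```

```bash
python3 s.py .504 .085 .09
```

```text
6.2667 [-0.084  0.106  2.004  0.065  0.605  1.431] [0.5463 0.0781 0.1606] [0.6 0.2 0.5] [-0.05  0.13  0.05] 0.99486912810784
[[ 0.416  0.01  -0.909]
 [ 0.002 -1.    -0.01 ]
 [-0.91   0.002 -0.416]]
shift [ 0.0466 -0.0075  0.0677] pitch 24.56
```

Emit:
jog_arm(commands=[0.01, -0.004, 0.03, 0, 0.02, -0.0075, 0.055, 0, 0.02, -0.0075, 0.055, 0, 0.02, -0.0075, 0.055, 0, 0.02, -0.0075, 0.055, 0])

```text
clock: 6.68
eef_pos: [0.5065, 0.0846, 0.1204]
tool_rot: [2.639, 0.01, -1.692]
ft_force: [-0.9, -0.1, -0.4]
opening: 1.001
```

```bash
cat > look.py <<'E'
from h import *
import sys
t=sys.argv[1];im=[]
for n,(x0,y0,x1,y1) in(("top",(235,190,375,270)),("scene",(265,120,415,240))):
    p,d=read_camera(n);np.savez(f"pics/{n}{t}.npz",p=p,d=d)
    i=cv2.resize(p[y0:y1,x0:x1,::-1],(600,int(600*(y1-y0)/(x1-x0))),interpolation=cv2.INTER_CUBIC);im.append(i)
im[0]=im[0][:,100:500] if 0 else im[0]
a=cv2.resize(np.vstack(im),None,fx=.7,fy=.7);cv2.imwrite(f"pics/l{t}.png",a)
E
python3 look.py 1; python3 s.py .504 .085 .053
```

```text
6.7833 [-0.075  0.101  2.137  0.072  0.475  1.429] [0.5064 0.0846 0.1205] [-0.2  0.3 -0.4] [-0.    0.22  0.02] 0.9997477306728826
[[ 0.417  0.009 -0.909]
 [ 0.001 -1.    -0.009]
 [-0.909  0.003 -0.417]]
shift [ 0.0604 -0.0006  0.0304] pitch 24.68
```

View pics/l1.png

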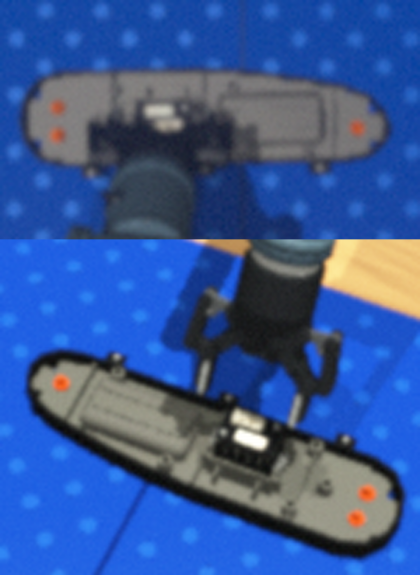

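The gripper hangs over the near side, with its fingers straddling the unit's two ends; the white socket is at about (160,115) in the top crop and (245,430) in the scene crop. I descend next.

Emit:
jog_arm(commands=[0.015, 0, 0.008, 0, 0.03, 0, 0.015, 0, 0.045, 0, 0.022, 0, 0.055, 0, 0.028, 0, 0.06, 0, 0.03, 0, 0.06, 0, 0.03, 0, 0.06, 0, 0.03, 0])

```text
clock: 7.37
eef_pos: [0.5022, 0.0847, 0.0523]
tool_rot: [2.637, 0.01, -1.695]
ft_force: [0.2, -0.9, 0.2]
opening: 0.997
```

```bash
python3 s.py .504 .085 .053
```

```text
7.3667 [-0.076  0.233  2.219  0.128  0.264  1.369] [0.5022 0.0847 0.0523] [ 0.2 -0.9  0.2] [ 0.03  0.25 -0.01] 0.997008330148266
[[ 0.415  0.009 -0.91 ]
 [ 0.002 -1.    -0.009]
 [-0.91   0.002 -0.415]]
shift [ 0.0001 -0.0002 -0.002 ] pitch 24.51
```

Emit:
jog_arm(commands=[0, 0, 0, 0, 0, 0, 0, 0, 0, 0, 0, 0, 0, 0, 0, 0, 0, 0, 0, 0, 0, 0, 0, 0, 0, 0, 0, 0, 0, 0, 0, 0], gripper=1, force=60)

```text
clock: 8.03
eef_pos: [0.5017, 0.0853, 0.0531]
tool_rot: [2.637, 0.012, -1.693]
ft_force: [-2.1, 4.1, 6.7]
opening: 0.69
```

```bash
python3 s.py
```

```text
8.0333 [-0.075  0.231  2.221  0.128  0.264  1.369] [0.5017 0.0853 0.0531] [-2.1  4.1  6.7] [0.44 0.18 0.33] 0.6903638611886375
[[ 0.416  0.01  -0.909]
 [ 0.002 -1.    -0.01 ]
 [-0.909  0.002 -0.416]]
```

Gripped: the opening corresponds to about 59 mm. First swing, +x end up (a positive turn), with a slight lift.

Emit:
jog_arm(commands=[-0.0004, 0, -0.0002, 1.5, -0.0007, 0, -0.0003, 3, -0.001, 0, -0.0005, 4.5, -0.0014, 0, -0.0006, 6, -0.0014, 0, -0.0006, 6.5, -0.0014, 0, -0.0006, 6.5, -0.0014, 0, -0.0006, 6.5])

```text
clock: 8.62
eef_pos: [0.5017, 0.0851, 0.0545]
tool_rot: [-2.569, 0.082, 1.65]
ft_force: [-3.3, 0.8, 9.6]
opening: 0.693
```

```bash
python3 s.py; python3 look.py 2
```

```text
8.6167 [-0.075  0.228  2.219  0.125  0.269  1.484] [0.5017 0.0851 0.0545] [-3.3  0.8  9.6] [ 0.28 -0.02  0.56] 0.6930049367204575
[[ 0.416 -0.092 -0.905]
 [ 0.002 -0.995  0.103]
 [-0.909 -0.044 -0.414]]
```

View pics/l2.png

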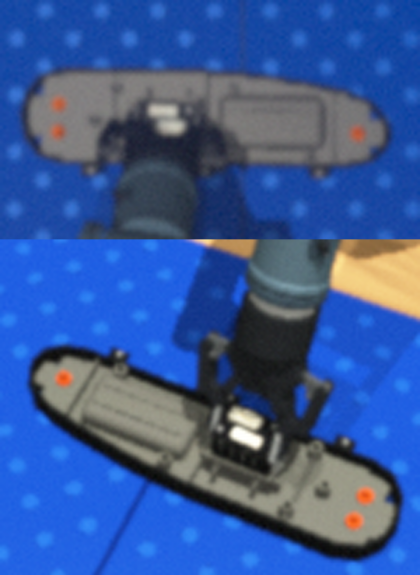

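The unit is gripped at its ends and leaning, and the armrest turned only slightly. The tool shows a 2.6° lean; I add some margin and then swing the other way with a lift.

Emit:
jog_arm(commands=[-0.0005, 0, -0.0002, 1, -0.0009, 0, -0.0004, 1.5, -0.0009, 0, -0.0004, 1.5])

```text
clock: 8.97
eef_pos: [0.5017, 0.0848, 0.055]
tool_rot: [-2.549, 0.104, 1.638]
ft_force: [0.7, -0.9, -0.8]
opening: 0.694
```

```bash
python3 s.py
```

```text
8.9667 [-0.076  0.226  2.218  0.124  0.271  1.512] [0.5017 0.0848 0.055 ] [ 0.7 -0.9 -0.8] [-0.04  0.1   0.69] 0.693857311774904
[[ 0.415 -0.117 -0.902]
 [ 0.002 -0.992  0.13 ]
 [-0.91  -0.055 -0.412]]
```

Emit:
jog_arm(commands=[-0.0002, 0, -0.0001, -2, -0.0005, 0, -0.0002, -4, -0.0008, 0, -0.0003, -6, -0.001, 0, -0.0004, -8, -0.0013, 0, -0.0005, -10, -0.0016, 0, -0.0006, -12, -0.0018, 0, -0.0007, -14, -0.0018, 0, -0.0008, -16, -0.0018, 0, -0.0008, -16, -0.0018, 0, -0.0008, -16])

```text
clock: 9.8
eef_pos: [0.4986, 0.0851, 0.0547]
tool_rot: [2.533, 0.124, -1.64]
ft_force: [-4.5, 3.3, -0.4]
opening: 0.69
```

```bash
python3 s.py; python3 look.py 3
```

```text
9.8 [-0.076  0.224  2.22   0.123  0.28   1.236] [0.4986 0.0851 0.0547] [-4.5  3.3 -0.4] [ 0.67  0.69 -0.05] 0.6904439615753742
[[ 0.409  0.134 -0.902]
 [ 0.003 -0.989 -0.146]
 [-0.912  0.057 -0.405]]
```

View pics/l3.png

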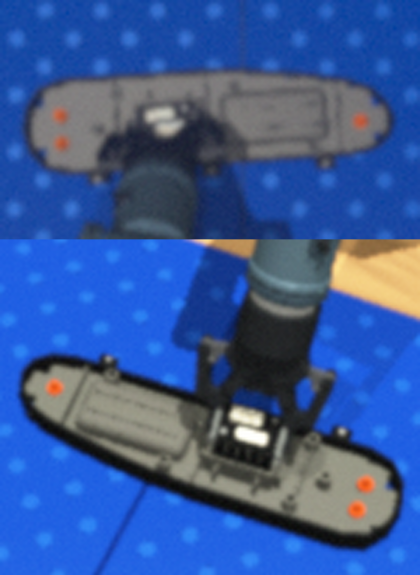

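Second lean done: the tool shows 3.3° the other way, and the armrest, flat on the mat, yawed by about 3° along with it. I keep swinging with about 3 mm of lift per swing.

Emit:
jog_arm(commands=[-0.0004, 0, -0.0002, 2, -0.0008, 0, -0.0004, 4, -0.0012, 0, -0.0005, 6, -0.0016, 0, -0.0007, 8, -0.002, 0, -0.0009, 10, -0.0023, 0, -0.001, 12, -0.0027, 0.0001, -0.0012, 14, -0.0027, 0.0001, -0.0012, 15, -0.0027, 0.0001, -0.0012, 15])

```text
clock: 10.65
eef_pos: [0.5011, 0.0846, 0.0592]
tool_rot: [-2.56, 0.09, 1.648]
ft_force: [-7.0, -2.7, 5.9]
opening: 0.692
```

```bash
python3 s.py
```

```text
10.65 [-0.076  0.217  2.214  0.117  0.287  1.501] [0.5011 0.0846 0.0592] [-7.  -2.7  5.9] [-0.36  0.98  0.62] 0.6920068092877077
[[ 0.414 -0.101 -0.905]
 [ 0.002 -0.994  0.112]
 [-0.91  -0.048 -0.411]]
```

Emit:
jog_arm(commands=[-0.0004, 0, -0.0002, -2, -0.0008, 0, -0.0004, -4, -0.0012, 0, -0.0005, -6, -0.0016, 0, -0.0007, -8, -0.002, 0, -0.0009, -10, -0.0023, 0, -0.001, -12, -0.0027, -0.0001, -0.0012, -14, -0.0027, -0.0001, -0.0012, -15, -0.0027, -0.0001, -0.0012, -15])

```text
clock: 11.4
eef_pos: [0.5, 0.085, 0.0619]
tool_rot: [2.535, 0.124, -1.634]
ft_force: [-6.5, 1.6, 2.4]
opening: 0.689
```

```bash
python3 s.py;python3 look.py 4
```

```text
11.4 [-0.076  0.209  2.213  0.115  0.298  1.243] [0.5    0.085  0.0619] [-6.5  1.6  2.4] [ 0.64  1.37 -0.45] 0.6886599684278925
[[ 0.413  0.135 -0.901]
 [ 0.002 -0.989 -0.148]
 [-0.911  0.059 -0.408]]
```

View pics/l4.png

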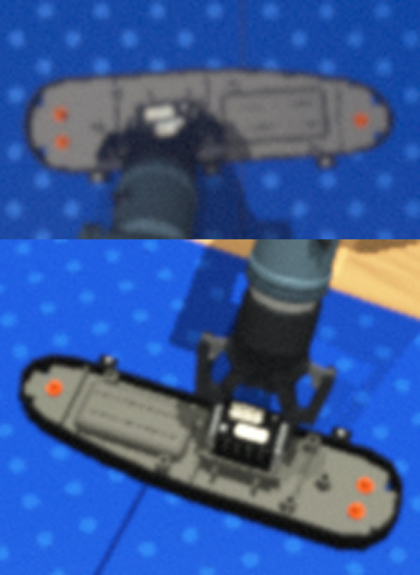

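The unit stands visibly higher above the collar, the armrest lies flat, and the forces are small. Two more swings follow.

Emit:
jog_arm(commands=[-0.0004, 0, -0.0002, 2, -0.0008, 0, -0.0004, 4, -0.0012, 0, -0.0005, 6, -0.0016, 0, -0.0007, 8, -0.002, 0, -0.0009, 10, -0.0023, 0, -0.001, 12, -0.0027, 0.0001, -0.0012, 14, -0.0027, 0.0001, -0.0012, 15, -0.0027, 0.0001, -0.0012, 15])

```text
clock: 12.25
eef_pos: [0.503, 0.0845, 0.0664]
tool_rot: [-2.564, 0.09, 1.643]
ft_force: [3.5, -3.3, -1.4]
opening: 0.69
```

Emit:
jog_arm(commands=[-0.0004, 0, -0.0002, -2, -0.0008, 0, -0.0004, -4, -0.0012, 0, -0.0005, -6, -0.0016, 0, -0.0007, -8, -0.002, 0, -0.0009, -10, -0.0023, 0, -0.001, -12, -0.0027, -0.0001, -0.0012, -14, -0.0027, -0.0001, -0.0012, -15, -0.0027, -0.0001, -0.0012, -15])

```text
clock: 13.0
eef_pos: [0.5018, 0.085, 0.0693]
tool_rot: [2.54, 0.122, -1.63]
ft_force: [-2.7, 1.6, 6.4]
opening: 0.69
```

```bash
python3 s.py
```

```text
13.0 [-0.076  0.195  2.205  0.11   0.315  1.251] [0.5018 0.085  0.0693] [-2.7  1.6  6.4] [ 0.99  0.56 -0.89] 0.6903712925977536
[[ 0.416  0.133 -0.899]
 [ 0.003 -0.989 -0.145]
 [-0.909  0.058 -0.412]]
```

Emit:
jog_arm(commands=[-0.0006, 0, -0.0003, 2, -0.0012, 0, -0.0006, 4, -0.0018, 0, -0.0009, 6, -0.0025, 0.0001, -0.0012, 8, -0.0025, 0.0001, -0.0012, 8, -0.0025, 0.0001, -0.0012, 8])

```text
clock: 13.5
eef_pos: [0.5013, 0.0848, 0.0712]
tool_rot: [2.636, 0.011, -1.695]
ft_force: [0.4, -0.2, -1.3]
opening: 0.691
```

```bash
python3 s.py; python3 look.py 5
```

```text
13.5 [-0.076  0.19   2.202  0.105  0.324  1.392] [0.5013 0.0848 0.0712] [ 0.4 -0.2 -1.3] [-0.02  0.29 -0.02] 0.691477881161286
[[ 0.415  0.01  -0.91 ]
 [ 0.002 -1.    -0.011]
 [-0.91   0.003 -0.415]]
```

View pics/l5.png

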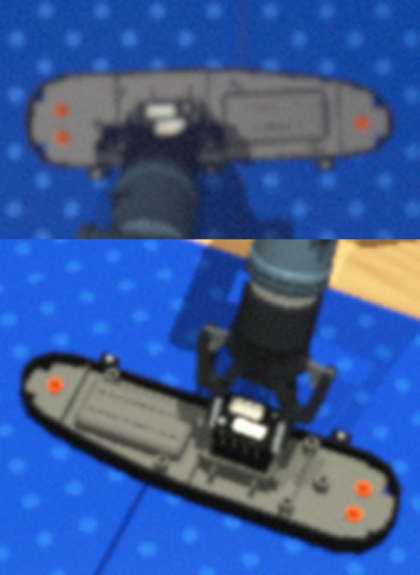

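The wrist carries only −1.3 N, the unit's own weight, so it is free of the tangs. I lift it straight up 15 mm.

Emit:
jog_arm(commands=[-0.0025, 0, -0.0011, 0, -0.005, 0, -0.0022, 0, -0.0075, 0, -0.0034, 0, -0.01, 0, -0.0045, 0, -0.0125, 0, -0.0056, 0, -0.014, 0, -0.0062, 0, -0.014, 0, -0.0062, 0, -0.014, 0, -0.0062, 0, -0.014, 0, -0.0062, 0, -0.014, 0, -0.0062, 0])

```text
clock: 14.43
eef_pos: [0.5006, 0.085, 0.0859]
tool_rot: [2.635, 0.011, -1.697]
ft_force: [-0.0, -1.1, -1.8]
opening: 0.694
```

```bash
python3 s.py; python3 look.py 6; python3 - <<'E'
from h import *
for n,(x0,y0,x1,y1) in(("top",(235,190,375,270)),("scene",(265,120,415,240))):
  for t in("0","6"):
    f=np.load(f"pics/{n}{t}.npz");p,d=f["p"].astype(int),f["d"]
    c=get_calibration(n);v,u=np.mgrid[y0:y1,x0:x1].reshape(2,-1);z=d[v,u];k=(z>0);v,u,z=v[k],u[k],z[k]
    P=(np.c_[u,v,np.ones(len(u))]@np.linalg.inv(c["camera_matrix"]).T*z[:,None]-c["t"])@c["R"]
    C=p[v,u];w=(C.min(1)>(140 if n=="top" else 190))&(P[:,2]>.06);o=(C[:,0]>C[:,2]+50)&(C[:,0]>C[:,1]+50)&(P[:,2]<.06)
    print(n,t,"white",w.sum(),P[w].mean(0).round(4))
    m=np.zeros((400,640),np.uint8);m[v[o],u[o]]=1;K,l,s,ce=cv2.connectedComponentsWithStats(m)
    for j in range(1,K):
        if s[j,4]>5:
            q=P[l[v,u]==j];print("  orange",q.mean(0).round(4))
E
```

```text
14.4333 [-0.076  0.159  2.187  0.091  0.372  1.407] [0.5006 0.085  0.0859] [-0.  -1.1 -1.8] [-0.05  0.29 -0.01] 0.6944298348381994
[[ 0.413  0.01  -0.91 ]
 [ 0.002 -1.    -0.01 ]
 [-0.911  0.002 -0.413]]
top 0 white 78 [0.4947 0.0842 0.0859]
  orange [0.5081 0.2103 0.0269]
  orange [ 0.4851 -0.1343  0.0252]
  orange [0.4765 0.2107 0.0265]
top 6 white 67 [0.496  0.0825 0.118 ]
  orange [0.5047 0.207  0.0254]
  orange [ 0.4899 -0.1395  0.0266]
  orange [0.4733 0.2047 0.0264]
scene 0 white 76 [0.496  0.0854 0.0868]
  orange [ 0.4843 -0.1347  0.0261]
  orange [0.477  0.2108 0.0256]
  orange [0.5084 0.211  0.0254]
scene 6 white 65 [0.4962 0.0826 0.1189]
  orange [ 0.49   -0.1396  0.0255]
  orange [0.4732 0.2048 0.0264]
  orange [0.5047 0.2064 0.0253]
```

View pics/l6.png

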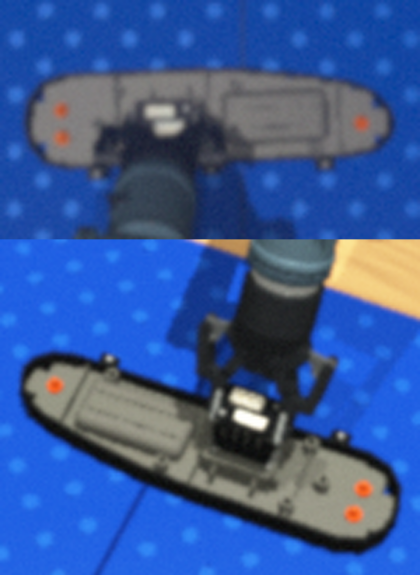

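Emit:
jog_arm(commands=[-0.002, 0, -0.0008, 0, -0.0036, 0, -0.0016, 0, -0.0036, 0, -0.0016, 0, -0.0036, 0, -0.0016, 0, -0.0036, 0, -0.0016, 0, -0.0036, 0, -0.0016, 0])

```text
clock: 15.03
eef_pos: [0.5006, 0.0849, 0.09]
tool_rot: [2.635, 0.011, -1.697]
ft_force: [0.5, 0.0, -2.7]
opening: 0.69
```

```bash
python3 s.py; python3 - <<'E'
from h import *
for n,(x0,y0,x1,y1) in(("top",(235,190,375,270)),("scene",(265,120,415,240))):
  for t in("0","7"):
    if t=="7":p,d=read_camera(n);p=p.astype(int)
    else: f=np.load(f"pics/{n}0.npz");p,d=f["p"].astype(int),f["d"]
    c=get_calibration(n);v,u=np.mgrid[y0:y1,x0:x1].reshape(2,-1);z=d[v,u];k=(z>0);v,u,z=v[k],u[k],z[k]
    P=(np.c_[u,v,np.ones(len(u))]@np.linalg.inv(c["camera_matrix"]).T*z[:,None]-c["t"])@c["R"]
    C=p[v,u];w=P[(C.min(1)>(140 if n=="top" else 190))&(P[:,2]>.06)]
    A=np.c_[w[:,:2]-w[:,:2].mean(0),np.ones(len(w))];r=np.linalg.lstsq(A,w[:,2],rcond=None)[0]
    print(n,t,w.mean(0).round(4),"slopes deg x,y",np.degrees(r[:2]).round(1))
E
```

```text
15.0333 [-0.076  0.151  2.182  0.089  0.385  1.41 ] [0.5006 0.0849 0.09  ] [ 0.5  0.  -2.7] [-0.03  0.31 -0.05] 0.6895625854294645
[[ 0.414  0.009 -0.91 ]
 [ 0.002 -1.    -0.01 ]
 [-0.91   0.002 -0.414]]
top 0 [0.4947 0.0842 0.0859] slopes deg x,y [-8.8  2. ]
top 7 [0.496  0.0825 0.1224] slopes deg x,y [-4.5 -5.3]
scene 0 [0.496  0.0854 0.0868] slopes deg x,y [-6.  -3.6]
scene 7 [0.4968 0.0832 0.1235] slopes deg x,y [-5.6 -4.3]
```

```bash
python3 -c "
from cell import *
print(close_job())"
```

```text
the job is handed in; nothing more can be done
None
```

The switch unit came free by rocking and I handed the job in at 15 s. The arm is still holding the unit over its holder. `close_job()` gave no verdict.

**How the rocking was done:** the jog can only turn the tool about its own axis, which pointed straight down at the start, so the tool could not rock the unit. I sent outward targets past the arm's reach, and it tipped forward by about 25° and kept that tilt. Turning about the tilted axis then leaned the unit end to end. It also yawed the unit, and the loose armrest swung by about 3° with it.

I gripped the two ends at 60 N and made six swings of about 2.8–3.3° lean each, +x end up first. Lifting about 3 mm per swing brought the unit free.

**Last checks:**
- **Free of the holder:** the wrist carried only about −1 to −3 N, roughly the unit's own weight.
- **Height:** the socket rose about 36 mm from its start, which puts the underside about 16 mm above the rim.
- **Sideways:** I estimate the unit is about 3 mm off the holder's centre.
- **Armrest:** it lay flat, and its orange markers had moved about 5–8 mm (limit 40 mm).
- **Bystanders:** the arm stayed clear of them, but I did not re-measure their positions.

**Less certain:**
- **Levelness:** the tool reads level end to end. The camera slope of the small socket top is noisy: its change from the start is about 1° in the scene view, but 4° and 7° (the two axes) in the top view.
- **Lean steps:** the lean angles come from the tool's pose. I did not measure them on the unit itself.

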